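# Bring the boom camera round to its stop

### The arm

A 6-joint arm with a two-finger parallel gripper is mounted at the origin on the work surface. World frame = base frame: x ahead of the robot, y to its left, z up, the work surface at z = 0. Lengths are in m, angles in rad, forces in N, time in s.
With the tool pointing down it reaches from about 0.25 to 0.725 m from the base axis. Payload 4 kg.
Tool frame: the origin (TCP) lies between the finger pads; the fingertips stand 17 mm ahead of it and the grasp point (between the pads) lies 2 mm behind it; z points along the fingers, x is the direction in which the jaws open and shut, and the axes are right-handed (so a half turn about z gives the same grasp; the last joint's range is limited). The gripper opens to 85 mm and grips with 20 to 120 N. Pads are 22 mm wide; open, the fingers measure 114 mm over their backs; the gripper's body (76 mm by 85 mm) begins 54 mm behind the grasp point. The pads swing forward as they close: fully open they stand 13 mm farther back than shut.
Start: joints at [-1.274, 0.241, 0.005, 1.335, 0, 1.571], TCP at [0.146, -0.478, 0.248] pointing down, gripper open.
Joint ranges: [-2.72, 2.72], [-1.05, 1.87], [-1.09, 1.28], [-1.99, 2.15], [-1.42, 1.44], [-3.14, 3.14]. Speed limits (rad/s): [2.79, 2.79, 3.14, 3.14, 3.14, 3.14].

### API

Orientations are given as a unit quaternion [x, y, z, w].
In Python, from workcell import telemetry, cams, workorder gives the robot as it stands. The module is installed in compiled form; this text tells all that it offers.
- The arm moves only by the tool apply_moves, never from a script. Its argument "moves" is a list that holds one entry, the list of rows, each a list of 4 numbers: the shift along the tool's x, y, z in mm, then the turn about the tool's z in degrees. A call has exactly 10 rows; each row shifts and turns the pose as measured when the row begins, along the tool's axes as they then stand; what a row does not reach is not made up. A row lasts 1/10 s, in which the tool goes at most 50 mm and 8.59 degrees, less where a joint would pass 70% of its speed; a pose out of reach is approached as far as the arm can. A call with a gripper value outside its range is refused whole. "hand" is the gripper's target within -1 to 1 (fully open at 1, half-way at 0, shut at -1), set as the call begins (left out, the last holds). The fingers move at their own pace and stop on an object; the grip force is fixed at half the most. Time passes only in rows, so rows that do not move let the fingers close, or fill a call up. It gives the time, the measured TCP pose, the force and the opening at its end, in the units of the state.
- telemetry.get_obs(): the state, without advancing time (a new reading comes with each control period).
- cams.camera(name): name is "side" or "top" or "wrist"; returns a dict with "color" (384x512x3 uint8, red, green, blue), "fovy" (degrees; the focal length in pixels is half the picture's height over the tangent of half this angle, whatever the lens; pixels are square), "cx", "cy" (the principal point, pixels), "k1" (the pictures are not rectified: a ray, as slopes to the right and down, at radius r is drawn at 1 + k1 r^2 times it, then the intrinsics apply), "camera_from_world" (4x4, takes a point from world to camera coordinates). Camera axes: x right, y down, z forward; pixel columns grow to the right and rows downward; lengths in m; the calibration is good to about 2 mm. A picture is of the moment at which its call begins. There is no depth.
- workorder.job_done(): hands the job in, once; it reports no verdict.
The state is a dict: "clock": time; "joint_pos": joint angles; "joint_vel": joint speeds; "tau": joint torques, N m; "eef_pos": TCP position; "tool_rot": TCP orientation; "ft_force": force on the tool from outside, world axes, zero at the start; "ft_torque": the same for the moment, N m; "grip_width": finger opening in m.
Only numpy, scipy, OpenCV 4.12 (cv2) and the standard library are available. Lean on these libraries where they do the work, as an engineer would, in place of code of your own. Each camera call takes 0.05 s, during which the arm holds its last target. There are 200 camera calls.

### The job

The little inspection camera hangs by its ring from a bent steel rod, parked near the post. Pinch the black tab on top of it and gently slide it along the rod, round both bends, until its ring rests against the stop collar over the specimen dish, then let go and leave it hanging there. Feel your way: the rod is a little out of true, so while sliding do not force the camera against the rod or the stop (keep under 20 N), and leave the dish, bottle and phone alone.

Things in the scene. Friction and masses are not known exactly. Their poses are not given: they have to be found in the camera images.
- rail: Boom stand, fixed to the bench: dark base plate, 18 mm post (22 mm head) and a level 10 mm round steel rod, centre line 170 mm above the bench, bent in a Z, cantilevered from the post. Origin on the bench under the post, z up, x along the rod's first leg, which runs straight from the post for 85 mm.
- bend (a point): Point on the rod's centre line where the first bend begins, axes as the stand's. From here, nominally: bends 60 degrees left (to +y) on a 30 mm centre-line radius, 50 mm straight, 60 degrees back right on 30 mm radius, then a last 90 mm straight leg. Out of true: at the start of each bend the rod may turn up to 5 degrees either way off this, unmeasured, and all beyond turns along.
- ring (a point): Centre of the loose camera carrier's aluminium ring (carrier 160 g, may vary by a third). x along the rod away from the post, z up. Ring 12 mm long along x, 26 mm across; octagonal hole 14 mm across flats, so 2 mm play round the rod and about 20 degrees of free turn each way. Hanging, its centre is 2 mm below the rod's. Camera barrel, 34 mm across, hangs 20 to 66 mm below it.
- tab (a point): Middle of the upright black grip tab above the ring, axes as the ring's, 34 mm above the ring's centre. The tab is 22 mm along x, 10 mm thick along y and 36 mm tall (16 to 52 mm above the ring's centre): pinch it across its thickness from above.
- stop_face (a point): Centre of the near face of the stop collar, on the rod's centre line: an aluminium disc of 24 mm diameter and 12 mm thick clamped round the last leg, with a black thumb screw at its side. x points along the last leg, on past the stop; z up. The ring touches it when the ring's centre is 6 mm before this point along x. The collar's place on the leg differs: 42 to 72 mm past the second bend.
- dish: Round glass specimen dish, 88 mm across, 14 mm high, on the bench roughly beneath the stop; origin under its centre. Leave it.
- reagent: Small amber bottle, 40 mm across, 75 mm high, standing on the bench beside the stand; origin under its centre. Leave it.
- tablet: Black phone lying on the bench, 145 x 72 x 9 mm, origin under its centre, x along its length. Leave it.
Mind the look-alikes: they are no part of the job. Of the things like the part that bears ring, leave any that is orange or purple; of the rest the smaller one is meant.

How it is judged:
On the way, in this order (a step that is already met when the one before it is completed fails the run):
1. the ring is slid round the first bend (x of ring in the frame of rail above 0.112 m and y of ring in the frame of rail above 0.01 m), for 0.1 s.
2. the ring is slid round the second bend onto the last leg (x of ring in the frame of rail above 0.162 m and horizontal distance between ring and stop_face below 0.08 m), for 0.1 s.
At the end, for the whole second after the job is handed in: The camera's ring is on the rod against the stop collar (gap under 3 mm), hanging upright (within 17 degrees), at rest and let go (x of ring in the frame of stop_face between -0.009 and -0.004 m and y of ring in the frame of stop_face between -0.005 and 0.005 m and angle between ring's own z axis and vertical below 0.3 rad and linear speed of carrier below 0.02 m/s and contact force between carrier and the fingers below 0.1 N); the robot touches nothing.
It fails at once if while being slid, the camera is forced against the rod or the stop with more than 20 N (contact force between carrier and rail above 20 N and distance of ring from where it was at the start of the episode above 0.008 m).
It fails at once if the dish is moved more than 15 mm (distance of dish from where it was at the start of the episode above 0.015 m).
It fails at once if the bottle is moved more than 15 mm (distance of reagent from where it was at the start of the episode above 0.015 m).
It fails at once if the phone is moved more than 15 mm (distance of tablet from where it was at the start of the episode above 0.015 m).
It also fails if it takes over 67 s, if anything falls off the work surface, if the arm or the gripper's body presses on something with over 40 N, if the wrist force passes 120 N, or if a joint passes its speed limit or range.

## Working session

There is one attempt and no reset: what is moved stays moved. The work goes in short steps, Python scripts to look and compute and a tool call to move; the robot and the scene stay as the last step left them, time stands still between calls to the robot, and variables do not carry over. Pictures are saved under pics/ and viewed, about 8 in all and at most 12, crops included, and the job is handed in when it is done.

Besides the shell and the picture viewer there is one more tool, called after "Call:" as name([rows], argument=value, ...), one row to a line, values as JSON. apply_moves: Moves the arm, as the interface text tells. Its arguments: {"type":"object","properties":{"moves":{"type":"array"},"hand":{"type":"number"}},"required":["moves"]}

```bash
mkdir -p pics; cat > h.py <<'E'
import numpy as np, cv2
from workcell import telemetry, cams, workorder
def snap(n,f):
    c=cams.camera(n); cv2.imwrite(f'pics/{f}.png',c['color'][:,:,::-1]); np.save(f'pics/{f}.npy',c,allow_pickle=True); return c
def load(f): return np.load(f'pics/{f}.npy',allow_pickle=True).item()
def K(c):
    f=192/np.tan(np.radians(c['fovy'])/2); return np.array([[f,0,c['cx']],[0,f,c['cy']],[0,0,1.]])
def ray(c,uv):
    k=K(c); d=(np.array(uv,float)-k[:2,2])/k[0,0]; p=d.copy()
    for _ in range(20): p=d/(1+c['k1']*(p@p))
    T=np.linalg.inv(c['camera_from_world']); v=T[:3,:3]@np.r_[p,1]; return T[:3,3],v/np.linalg.norm(v)
def tri(*cu):
    A=np.zeros((3,3));b=np.zeros(3);R=[]
    for c,uv in cu:
        o,v=ray(c,uv);M=np.eye(3)-np.outer(v,v);A+=M;b+=M@o;R.append((o,v))
    x=np.linalg.solve(A,b); return x,[np.linalg.norm(np.cross(v,x-o)) for o,v in R]
def onz(c,uv,z):
    o,v=ray(c,uv); return o+v*(z-o[2])/v[2]
def proj(c,p):
    q=c['camera_from_world']@np.r_[p,1]; s=q[:2]/q[2]; s=s*(1+c['k1']*(s@s)); k=K(c); return s*k[0,0]+k[:2,2]
E
python3 - <<'E'
from h import *
a=[snap(n,n+'0')['color'][:,:,::-1] for n in ('side','top')]
for n,i in zip(('s','t'),a): cv2.imwrite(f'pics/{n}0big.png',cv2.resize(i,(800,600),interpolation=cv2.INTER_CUBIC))
w=snap('wrist','wrist0')
for n in('side0','top0','wrist0'):
    c=load(n);print(n,c['fovy'],c['cx'],c['cy'],c['k1'],np.linalg.inv(c['camera_from_world']).round(3).tolist())
E
```

```text
side0 45.71644279795035 259.4893935193993 192.8322978721543 -0.10664358834856212 [[0.954, -0.216, 0.206, 0.409], [-0.298, -0.662, 0.687, -0.487], [-0.012, -0.717, -0.697, 0.66], [0.0, 0.0, 0.0, 1.0]]
top0 53.28120206351476 261.996574069573 188.83187323926433 0.04321440116485919 [[0.006, -0.997, 0.075, 0.481], [-1.0, -0.008, -0.02, 0.046], [0.02, -0.075, -0.997, 0.919], [0.0, 0.0, 0.0, 1.0]]
wrist0 62.36028318036137 259.0607451465271 191.5007313693871 -0.015272234426790895 [[0.292, -0.919, -0.265, 0.213], [-0.956, -0.282, -0.077, -0.456], [-0.004, 0.276, -0.961, 0.372], [0.0, 0.0, 0.0, 1.0]]
```

View pics/s0big.png

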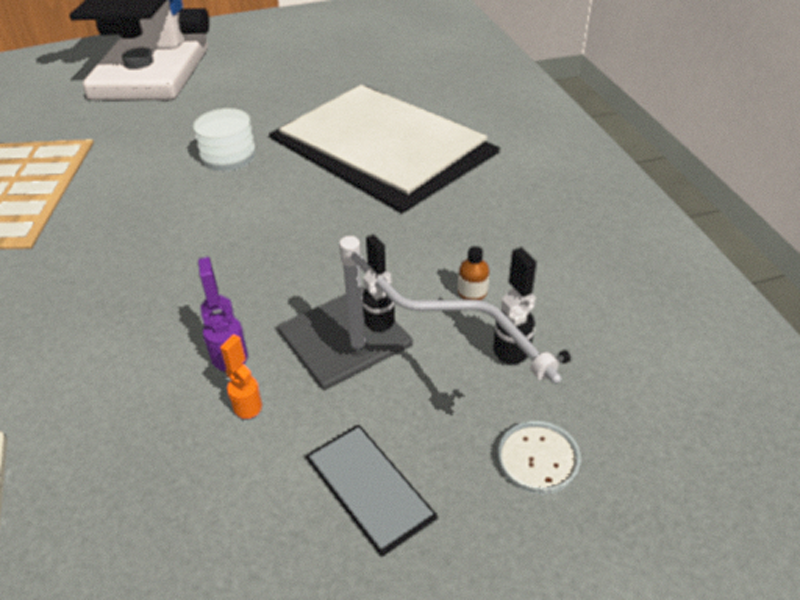

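View pics/t0big.png

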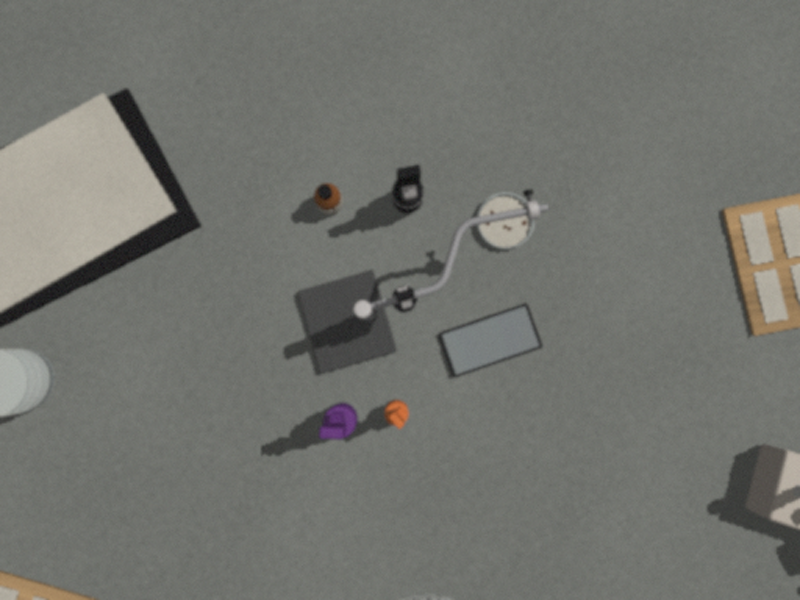

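Both views show the small carrier hanging beside the post: its tab is at about (376,253) in the enlarged side view and (403,298) in top. The stop is at (545,367) side and (533,209) top. The larger black look-alike stands on the bench off the rod, and the orange and purple ones are to the left of the stand.

```bash
python3 - <<'E'
from h import *
s=load('side0');t=load('top0');k=1.5625
for n,uv in dict(post=(363,310),tab=(404,297),b1=(440,286),b2=(462,226),stop=(533,209),end=(546,208)).items():
    print(n,onz(t,np.array(uv)/k,.17).round(3))
print(tri((s,np.array((545,367))/k),(t,np.array((533,209))/k)), tri((s,np.array((350,243))/k),(t,np.array((363,309))/k)),tri((s,np.array((376,253))/k),(t,np.array((403,297))/k)))
print('bottle',onz(t,np.array((327,190))/k,.075),telemetry.get_obs()['tool_rot'])
a=cv2.resize(s['color'][140:260,210:380],None,fx=4.7,fy=4.7,interpolation=cv2.INTER_CUBIC)
b=cv2.resize(t['color'][115:205,220:360],None,fx=5.7,fy=5.7,interpolation=cv2.INTER_CUBIC)
cv2.imwrite('pics/a.png',a[:,:,::-1]);cv2.imwrite('pics/b.png',b[:,:,::-1])
E
```

```text
post [0.518 0.089 0.17 ]
tab [0.535 0.038 0.17 ]
b1 [ 0.549 -0.007  0.17 ]
b2 [ 0.626 -0.035  0.17 ]
stop [ 0.648 -0.125  0.17 ]
end [ 0.65  -0.142  0.17 ]
(array([ 0.64779457, -0.12507406,  0.17173448]), [np.float64(5.033519013368589e-05), np.float64(5.033519013355323e-05)]) (array([0.52003313, 0.08823774, 0.18131086]), [np.float64(0.0012933473948087066), np.float64(0.001293347394808728)]) (array([0.53468054, 0.03901435, 0.20300102]), [np.float64(0.0023180998854795917), np.float64(0.0023180998854797864)])
bottle [0.69394223 0.1477691  0.075     ] [ 8.03889791e-01 -5.94777736e-01 -6.48711086e-04 -4.78360822e-04]
```

View pics/b.png

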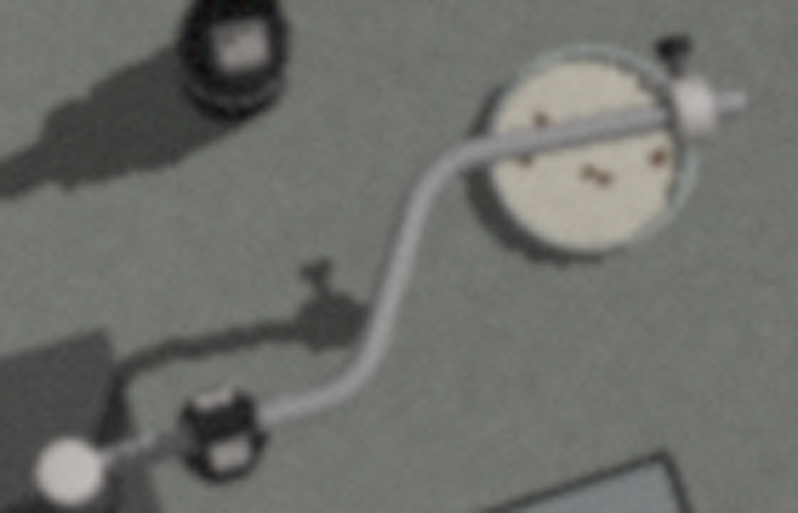

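```bash
cat > rod.py <<'E'
from h import *
from scipy.optimize import least_squares
def path(p,s):
    "p: x0,y0,yaw,e1,e2 ; s arclength from post axis -> xy, heading"
    x=np.array(p[:2],float);h=p[2];out=[]
    segs=[(.085,0,0),(.03*np.pi/3,1/.03,p[3]),(.05,0,0),(.03*np.pi/3,-1/.03,p[4]),(.09,0,0)]
    r=s
    for i,(L,k,e) in enumerate(segs):
        h=h+e; d=min(r,L) if i<4 else r
        n=40; 
        hs=h+k*d*(np.arange(n)+.5)/n
        x=x+d/n*np.array([np.cos(hs).sum(),np.sin(hs).sum()]); h=h+k*d; r-=d
        if r<=1e-12: break
    return x,h
S=np.linspace(0,.31,125)
def curve(p): return np.array([path(p,s)[0] for s in S])
def fit(P,post=None,p0=(.519,.089,-1.27,0,0)):
    from scipy.interpolate import interp1d
    def res(p):
        C=curve(p); r=[]
        for q in P:
            d=np.linalg.norm(C-q,axis=1); i=np.clip(d.argmin(),1,len(S)-2)
            a,b=C[i-1],C[i+1]; t=(b-a)/np.linalg.norm(b-a)
            r.append((q-C[i])@[-t[1],t[0]])
        r=np.array(r)/.001
        if post is not None: r=np.r_[r,(np.array(p[:2])-post)/.0015]
        return np.r_[r,np.array(p[3:])/.06]
    return least_squares(res,p0,diff_step=1e-4)
E
python3 - <<'E'
from rod import *
t=load('top0')
g=lambda u:(np.array(u)+.5)/5.7-.5+[220,115]
pts=[(150,445),(270,413),(320,397),(357,372),(378,335),(400,275),(415,220),(437,178),(475,151),(540,140),(600,128),(660,115),(735,100)]
P=[onz(t,g(u),.17)[:2] for u in pts]
post=onz(t,g((70,470)),.181)[:2]
f=fit(P,post);print(f.x.round(4),np.degrees(f.x[2:]).round(1),f.fun.round(1))
st=onz(t,g((677,111)),.172)[:2]
d=[np.linalg.norm(path(f.x,s)[0]-st) for s in S];print('stop s',S[np.argmin(d)],min(d),st, 'past bend2',S[np.argmin(d)]-.085-.05-2*.0314)
print('tab',[onz(t,g((225,430)),z)[:2].round(4) for z in(.168,.205,.22)])
for s in (.03,.05,.085,.1164,.1664,.1978,.25):print(s,path(f.x,s)[0].round(4),np.degrees(path(f.x,s)[1]).round(1))
E
```

```text
[ 0.5214  0.0889 -1.2842 -0.0755 -0.0037] [-73.6  -4.3  -0.2] [ 0.4 -0.4  0.3  0.5 -0.  -0.8  0.2 -0.2  0.6 -0.3 -0.3  0.1  0.1  0.8
 -0.3 -1.3 -0.1]
stop s 0.265 0.0012306053999684026 [ 0.64713684 -0.11954953] past bend2 0.06720000000000001
tab [array([0.535 , 0.0369]), array([0.5324, 0.0373]), array([0.5313, 0.0375])]
0.03 [0.5298 0.0601] -73.6
0.05 [0.5355 0.0409] -73.6
0.085 [0.5454 0.0074] -73.6
0.1164 [ 0.5655 -0.0149] -17.9
0.1664 [ 0.6131 -0.0303] -17.9
0.1978 [ 0.6331 -0.0526] -78.1
0.25 [ 0.6438 -0.1037] -78.1
```

View pics/a.png

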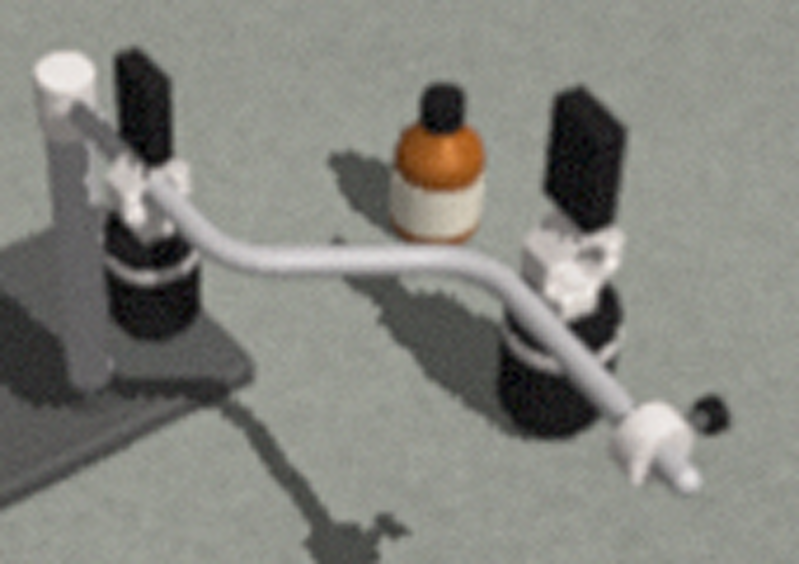

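The side crop shows the ring hanging on the first leg, with its tab top at about (144,62), and the collar face at about (630,415). The top-view rod fit has residuals under 1 mm and puts the stop 67 mm past bend 2, inside the stated 42–72 mm range. Next I'll approach above the tab.

```bash
cat > plan.py <<'E'
from rod import *
def state():
    o=telemetry.get_obs(); q=o['tool_rot']; return np.array(o['eef_pos']),2*np.arctan2(q[1],q[0]),o
def rows(targets,gain=1.0):
    "targets list of (x,y,z,yaw): one per row"
    p,y,o=state(); y0=y
    print('now',p.round(4),np.degrees(y).round(1),'F',np.round(o['ft_force'],1),'T',np.round(o['ft_torque'],2),'w',round(o['grip_width'],4),'t',o['clock'],'q',np.round(o['joint_pos'],2).tolist())
    out=[]
    for t in targets:
        d=np.array(t[:3])-p; c,s=np.cos(y),np.sin(y)
        dy=(t[3]-y+np.pi)%(2*np.pi)-np.pi
        r=[round(float(v),1) for v in (1e3*(d@[c,s,0]),1e3*(d@[s,-c,0]),-1e3*d[2],-np.degrees(dy))]
        out.append(r); p=np.array(t[:3]);y=y+dy
    print(out)
E
python3 - <<'E'
from plan import *
p,y,_=state(); g=np.array([.5345,.0395,.262]); yg=np.radians(16.4)
N=20; rows([(*(p+(g-p)*i/N),y+(yg-y)*i/N) for i in range(1,N+1)])
E
```

```text
now [ 0.1461 -0.4777  0.2476] -73.0 F [-0.4 -0.6  0.4] T [ 0.   -0.03  0.03] w 0.0853 t 0.15 q [-1.27, 0.24, 0.0, 1.34, -0.0, 1.57]
[[-19.0, -26.1, -0.7, -4.5], [-17.0, -27.5, -0.7, -4.5], [-14.8, -28.8, -0.7, -4.5], [-12.5, -29.8, -0.7, -4.5], [-10.1, -30.7, -0.7, -4.5], [-7.7, -31.4, -0.7, -4.5], [-5.2, -31.9, -0.7, -4.5], [-2.7, -32.2, -0.7, -4.5], [-0.2, -32.3, -0.7, -4.5], [2.3, -32.3, -0.7, -4.5], [4.8, -32.0, -0.7, -4.5], [7.3, -31.5, -0.7, -4.5], [9.8, -30.8, -0.7, -4.5], [12.1, -30.0, -0.7, -4.5], [14.4, -28.9, -0.7, -4.5], [16.6, -27.7, -0.7, -4.5], [18.7, -26.4, -0.7, -4.5], [20.7, -24.8, -0.7, -4.5], [22.6, -23.1, -0.7, -4.5], [24.3, -21.3, -0.7, -4.5]]
```

Call:
apply_moves([
  [[-19,-26,-3,-4.5],[-17,-27.5,-3,-4.5],[-15,-29,-3,-4.5],[-12.5,-30,-2,-4.5],[-10,-30.5,-2,-4.5],[-7.5,-31.5,-1,-4.5],[-5,-32,-1,-4.5],[-2.5,-32,-1,-4.5],[0,-32,-1,-4.5],[2.5,-32,-1,-4.5]],
], hand=0.2)

```text
clock: 1.15
eef_pos: [0.3404, -0.2097, 0.2633]
tool_rot: [0.973, -0.231, -0.002, -0.003]
ft_force: [-0.1, -0.3, -0.7]
grip_width: 0.0512
```

```bash
python3 - <<'E'
from plan import *
p,y,_=state(); g=np.array([.5345,.0395,.262]); yg=np.radians(16.4)
N=10; rows([(*(p+(g-p)*i/N),y+(yg-y)*i/N) for i in range(1,N+1)])
E
```

```text
now [ 0.3404 -0.2097  0.2633] -26.7 F [-0.1 -0.3 -0.7] T [ 0.02  0.02 -0.03] w 0.0512 t 1.15 q [-0.55, 0.04, -0.19, 1.34, 0.0, 1.48]
[[6.1, -31.0, 0.1, -4.3], [8.4, -30.4, 0.1, -4.3], [10.7, -29.7, 0.1, -4.3], [12.9, -28.8, 0.1, -4.3], [15.0, -27.8, 0.1, -4.3], [17.1, -26.6, 0.1, -4.3], [19.0, -25.2, 0.1, -4.3], [20.9, -23.7, 0.1, -4.3], [22.6, -22.1, 0.1, -4.3], [24.2, -20.3, 0.1, -4.3]]
```

Call:
apply_moves([
  [[6,-31,0,-4.3],[8.5,-30.5,0,-4.3],[10.5,-29.5,0,-4.3],[13,-29,0,-4.3],[15,-28,0,-4.3],[17,-26.5,0,-4.3],[19,-25,0,-4.3],[21,-23.5,0,-4.3],[22.5,-22,0,-4.3],[24,-20.5,0,-4.3]],
])

```text
clock: 2.15
eef_pos: [0.535, 0.0548, 0.2616]
tool_rot: [0.987, 0.158, -0.003, -0.003]
ft_force: [0.1, 0.2, 0.7]
grip_width: 0.0513
```

```bash
python3 - <<'E'
from plan import *
rows([])
w=snap('wrist','w1')
cv2.imwrite('pics/w1b.png',cv2.resize(w['color'][:,:,::-1],(800,600),interpolation=cv2.INTER_CUBIC))
E
```

```text
now [0.535  0.0548 0.2616] 18.2 F [0.1 0.2 0.7] T [-0.03 -0.01  0.01] w 0.0513 t 2.15 q [0.1, 0.32, 0.14, 1.4, 0.01, 1.35]
[]
```

View pics/w1b.png

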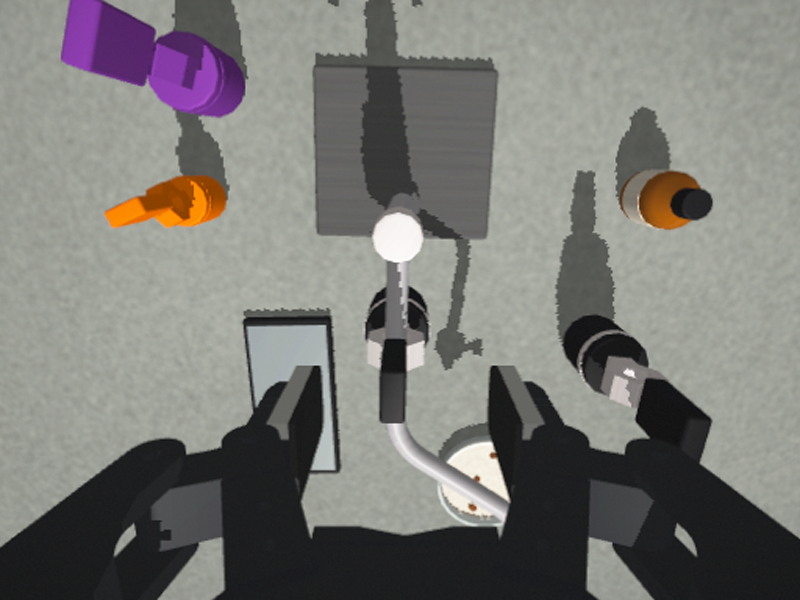

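The wrist view shows the tab at about (381–406, 340–422) between the open fingers, slightly left of centre. The post head is at (398,237), the ring's white shoulders at (396,350), and the rod leaves below the tab.

```bash
python3 - <<'E'
from plan import *
w=load('w1');k=1.5625
g=lambda u:(np.array(u)+.5)/k-.5
ph=onz(w,g((398,237)),.181)[:2];print('post',ph)
p=[.5214,.0889,-1.2842,-.0755,-.0037]
for s in(.045,.05,.055):
    c,h=path(p,s);t=np.array([np.cos(h),np.sin(h)]);n=np.array([-t[1],t[0]])
    print(s,[((proj(w,np.r_[c+a*.011*t+b*.005*n,z])+.5)*k-.5).round().tolist() for a,b,z in((-1,-1,.22),(-1,1,.22),(1,1,.22),(1,-1,.22),(-1,-1,.184),(-1,1,.184))])
im=cv2.resize(w['color'][190:300,210:330],None,fx=5,fy=5,interpolation=cv2.INTER_CUBIC)
cv2.imwrite('pics/w1c.png',np.clip(im[:,:,::-1].astype(float)*1.8+20,0,255).astype(np.uint8))
E
```

```text
post [0.51902306 0.09209829]
0.045 [[383.0, 357.0], [411.0, 357.0], [409.0, 412.0], [382.0, 412.0], [387.0, 325.0], [410.0, 326.0]]
0.05 [[383.0, 369.0], [410.0, 370.0], [408.0, 424.0], [382.0, 424.0], [387.0, 336.0], [410.0, 337.0]]
0.055 [[382.0, 382.0], [410.0, 383.0], [408.0, 436.0], [381.0, 435.0], [387.0, 347.0], [409.0, 348.0]]
```

View pics/w1c.png

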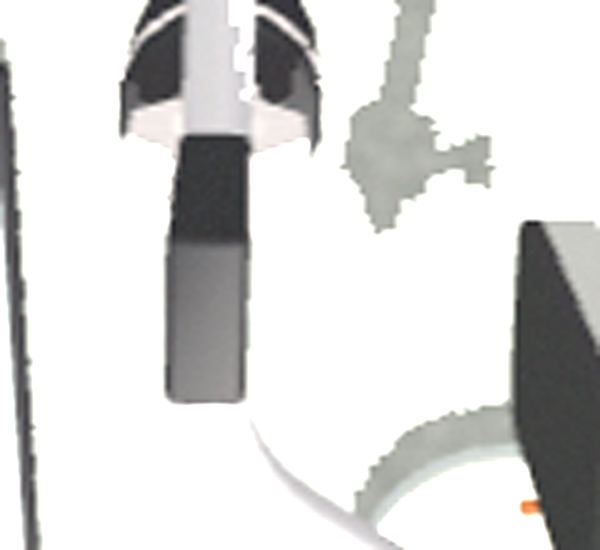

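The brightened crop shows the tab's top face at x 166–247, y 240–402, which closely matches the projection for s≈0.05 m.

```bash
python3 - <<'E'
from plan import *
w=load('w1');t=load('top0')
u=np.array((206.5,321))/5-.1*4/5+[210,190]
c=onz(w,u,.22);print('tab',c,[onz(w,np.array(v)/5+[210,190],.22)[:2].round(4) for v in((166,240),(247,240),(247,402),(166,402))])
p=[.5214,.0889,-1.2842,-.0755,-.0037]
P=onz(w,[392/1.5625,300/1.5625],.175)
print('rod pt near (397,290)',onz(w,np.array((397,290))/1.5625,.17),'model near',path(p,.03)[0],path(p,.035)[0])
g=np.array([c[0],c[1],.22]); yg=np.radians(16.4)
p0,y,_=state();N=4
rows([(*(p0+(g-p0)*i/N*[1,1,0]),y+(yg-y)*i/N) for i in range(1,N+1)]+[(c[0],c[1],.2616-.0092*i,yg) for i in range(1,7)])
E
```

```text
tab [0.53452944 0.04061324 0.22      ] [array([0.5271, 0.0488]), array([0.5359, 0.0517]), array([0.5423, 0.0321]), array([0.5333, 0.0291])]
rod pt near (397,290) [0.52646339 0.06745727 0.17      ] model near [0.52988067 0.06012365] [0.53129412 0.05532759]
now [0.5376 0.0587 0.2609] 18.6 F [3.9 2.4 0.5] T [ 0.1  -0.24 -0.02] w 0.0514 t 2.2 q [0.1, 0.32, 0.15, 1.4, 0.01, 1.35]
[[-2.2, 4.0, -0.0, 0.5], [-2.1, 4.1, -0.0, 0.5], [-2.1, 4.1, -0.0, 0.5], [-2.1, 4.1, -0.0, 0.5], [0.0, 0.0, 8.5, -0.0], [0.0, 0.0, 9.2, -0.0], [0.0, 0.0, 9.2, -0.0], [0.0, 0.0, 9.2, -0.0], [0.0, 0.0, 9.2, -0.0], [0.0, 0.0, 9.2, -0.0]]
```

Call:
apply_moves([
  [[-2,4,0,0.5],[-2,4,0,0.5],[-2,4,0,0.5],[-2,4,0,0.5],[0,0,0,0],[0,0,6,0],[0,0,6,0],[0,0,6,0],[0,0,0,0],[0,0,0,0]],
])

```text
clock: 3.2
eef_pos: [0.5322, 0.0374, 0.2398]
tool_rot: [0.99, 0.14, -0.004, -0.004]
ft_force: [-0.1, 0.1, -0.6]
grip_width: 0.051
```

```bash
python3 - <<'E'
from plan import *
p0,y,_=state();g=np.array([.5345,.0406,.207]);yg=np.radians(17);N=8
rows([(*(p0+(g-p0)*i/N),y+(yg-y)*i/N) for i in range(1,N+1)])
E
```

```text
now [0.5322 0.0374 0.2398] 16.1 F [-0.1  0.1 -0.6] T [0.01 0.01 0.03] w 0.051 t 3.2 q [0.07, 0.32, 0.09, 1.35, 0.01, 1.35]
[[0.4, -0.3, 4.1, -0.1], [0.4, -0.3, 4.1, -0.1], [0.4, -0.3, 4.1, -0.1], [0.4, -0.3, 4.1, -0.1], [0.4, -0.3, 4.1, -0.1], [0.4, -0.3, 4.1, -0.1], [0.4, -0.3, 4.1, -0.1], [0.4, -0.3, 4.1, -0.1]]
```

Call:
apply_moves([
  [[0.4,-0.4,4.5,-0.1],[0.4,-0.4,4.5,-0.1],[0.4,-0.4,4.5,-0.1],[0.4,-0.4,4.5,-0.1],[0.4,-0.4,4,-0.1],[0.4,-0.4,4,-0.1],[0.4,-0.3,4,0],[0.4,-0.3,3,0],[0,0,0,0],[0,0,0,0]],
])

```text
clock: 4.2
eef_pos: [0.5344, 0.0424, 0.2035]
tool_rot: [0.989, 0.147, -0.004, -0.004]
ft_force: [0.1, 0.1, 0.1]
grip_width: 0.0511
```

```bash
python3 - <<'E'
from plan import *
rows([(.5345,.0406,.207,np.radians(17))])
E
```

```text
now [0.5344 0.0424 0.2035] 16.9 F [0.1 0.1 0.1] T [-0.05 -0.02  0.01] w 0.0511 t 4.2 q [0.07, 0.34, 0.03, 1.26, 0.01, 1.35]
[[-0.4, 1.7, -3.5, -0.1]]
```

Call:
apply_moves([
  [[0,1,-2,0],[-0.4,0.7,-1.5,0],[0,0,0,0],[0,0,0,0],[0,0,0,0],[0,0,0,0],[0,0,0,0],[0,0,0,0],[0,0,0,0],[0,0,0,0]],
], hand=-1)

```text
clock: 5.2
eef_pos: [0.535, 0.0404, 0.208]
tool_rot: [0.989, 0.147, -0.004, -0.004]
ft_force: [-0.7, 0.7, -0.8]
grip_width: 0.0094
```

```bash
python3 - <<'E'
from plan import *
rows([(.5345,.0406,.207,np.radians(17))])
for n in('side','top'):
    w=snap(n,n+'1')
E
```

```text
now [0.535  0.0404 0.208 ] 16.9 F [-0.7  0.7 -0.8] T [ 0.02 -0.04  0.02] w 0.0094 t 5.2 q [0.07, 0.34, 0.03, 1.27, 0.01, 1.35]
[[-0.4, -0.3, 1.0, -0.1]]
```

Call:
apply_moves([
  [[0,0,-1,0],[0,0,-1,0],[0,0,0,0],[0.5,0,0,0],[0.5,0,0,0],[0.5,0,0,0],[0.5,0,0,0],[0.5,0,0,0],[0.5,0,0,0],[0.5,0,0,0]],
])

```text
clock: 6.3
eef_pos: [0.5369, 0.0411, 0.2092]
tool_rot: [0.989, 0.146, -0.006, -0.004]
ft_force: [-1.5, -2.2, 0.3]
grip_width: 0.0088
```

Call:
apply_moves([
  [[0,0,0,0],[-0.5,0,0,0],[-0.5,0,0,0],[-0.5,0,0,0],[-0.5,0,0,0],[-0.5,0,0,0],[-0.5,0,0,0],[-0.5,0,0,0],[-0.5,0,0,0],[-0.5,0,0,0]],
])

```text
clock: 7.3
eef_pos: [0.5332, 0.04, 0.2093]
tool_rot: [0.989, 0.147, -0.005, -0.005]
ft_force: [-0.3, -0.9, -1.9]
grip_width: 0.009
```

Call:
apply_moves([
  [[-0.5,0,0,0],[-0.5,0,0,0],[-0.5,0,0,0],[-0.5,0,0,0],[-0.5,0,0,0],[-0.5,0,0,0],[0,0,0,0],[0,0,0,0],[0,0,0,0],[0,0,0,0]],
])

```text
clock: 8.3
eef_pos: [0.5324, 0.0397, 0.2097]
tool_rot: [0.989, 0.147, -0.002, -0.005]
ft_force: [1.7, 0.0, -2.3]
grip_width: 0.0092
```

Call:
apply_moves([
  [[0,0,0,0],[1,0,0,0],[1,0,0,0],[1,0,0,0],[1,0,0,0],[1,0,0,0],[1,0,0,0],[0,0,0,0],[0,0,0,0],[0,0,0,0]],
])

```text
clock: 9.3
eef_pos: [0.5364, 0.0409, 0.2092]
tool_rot: [0.989, 0.147, -0.005, -0.005]
ft_force: [0.7, 0.3, -0.4]
grip_width: 0.0091
```

```bash
cat >> plan.py <<'E'
PR=[.5206,.0887,-1.2842,-.0755,-.0037]
def locate(p,pr=PR):
    ss=np.linspace(.02,.27,1001); C=np.array([path(pr,s)[0] for s in ss]); i=np.linalg.norm(C-p[:2],axis=1).argmin()
    h=path(pr,ss[i])[1]; return ss[i],(p[:2]-C[i])@[-np.sin(h),np.cos(h)],h
def slide(ds,n=10,z=.2098,pr=PR,settle=0,lead=0.,dn=0.):
    p,y,o=state(); s,l,h=locate(p,pr); print('s %.4f lat(left+) %.2f mm'%(s,l*1e3),'yaw err %.1f'%np.degrees(y-h-np.pi/2))
    F=np.array(o['ft_force']); print('F fwd %.1f left %.1f up %.1f'%(F[0]*np.cos(h)+F[1]*np.sin(h),-F[0]*np.sin(h)+F[1]*np.cos(h),F[2]))
    T=[]
    for i in range(1,n+1):
        c,hh=path(pr,s+ds*i); _,h2=path(pr,s+ds*i+lead); f=max(0,1-i/4)
        nn=np.array([-np.sin(hh),np.cos(hh)]); c=c+nn*(l*f+dn*(1-f))
        T.append((*c,p[2]+(z-p[2])*(1-f),h2+np.pi/2))
    rows(T)
E
python3 -c "
from plan import *
slide(.003)"
```

```text
s 0.0503 lat(left+) 1.70 mm yaw err 0.4
F fwd -0.1 left 0.8 up -0.4
now [0.5364 0.0409 0.2092] 16.9 F [ 0.7  0.3 -0.4] T [ 0.03 -0.   -0.02] w 0.0091 t 9.3 q [0.07, 0.34, 0.04, 1.28, 0.01, 1.35]
[[-0.4, 3.0, -0.1, 0.4], [-0.4, 3.0, -0.1, -0.0], [-0.4, 3.0, -0.1, -0.0], [-0.4, 3.0, -0.1, -0.0], [-0.0, 3.0, -0.0, -0.0], [0.0, 3.0, -0.0, -0.0], [-0.0, 3.0, -0.0, -0.0], [-0.0, 3.0, -0.0, -0.0], [-0.0, 3.0, -0.0, -0.0], [-0.0, 3.0, -0.0, -0.0]]
```

Call:
apply_moves([
  [[-0.5,3,-0.1,0.4],[-0.5,3,-0.1,0],[-0.5,3,-0.1,0],[-0.5,3,-0.1,0],[0,3,-0.1,0],[0,3,0,0],[0,3,0,0],[0,3,0,0],[0,3,0,0],[0,0,0,0]],
])

```text
clock: 10.3
eef_pos: [0.5427, 0.0116, 0.2095]
tool_rot: [0.99, 0.142, -0.005, -0.004]
ft_force: [-0.3, -0.1, -2.0]
grip_width: 0.0091
```

```bash
python3 -c "
from plan import *
slide(.003)"
```

```text
s 0.0803 lat(left+) -0.60 mm yaw err -0.0
F fwd 0.0 left -0.3 up -2.0
now [0.5427 0.0116 0.2095] 16.4 F [-0.3 -0.1 -2. ] T [ 0.04 -0.01  0.  ] w 0.0091 t 10.3 q [0.02, 0.35, 0.06, 1.29, 0.01, 1.3]
[[0.2, 3.0, -0.1, -0.0], [0.1, 3.0, -0.1, 1.9], [0.3, 3.0, -0.1, -5.7], [0.3, 3.0, -0.1, -5.7], [0.1, 3.0, -0.0, -5.7], [0.1, 3.0, -0.0, -5.7], [0.1, 3.0, -0.0, -5.7], [0.1, 3.0, -0.0, -5.7], [0.1, 3.0, -0.0, -5.7], [0.1, 3.0, -0.0, -5.7]]
```

Call:
apply_moves([
  [[0.2,2.5,-0.1,0],[0.2,2,-0.1,0],[0.2,2,-0.1,-1],[0.2,2,-0.1,-3],[0.1,2,0,-3.5],[0.1,2,0,-3.8],[0.1,2,0,-3.8],[0.1,2,0,-3.8],[0.1,2,0,-3.8],[0,0,0,0]],
])

```text
clock: 11.3
eef_pos: [0.5518, -0.006, 0.2097]
tool_rot: [0.939, 0.345, -0.004, -0.005]
ft_force: [-0.3, 0.3, -0.8]
grip_width: 0.0089
```

```bash
python3 -c "
from plan import *
slide(.002)"
```

```text
s 0.1003 lat(left+) 0.50 mm yaw err -0.9
F fwd -0.4 left -0.0 up -0.8
now [ 0.5518 -0.006   0.2097] 40.3 F [-0.3  0.3 -0.8] T [ 0.01 -0.03  0.02] w 0.0089 t 11.3 q [-0.01, 0.37, 0.08, 1.29, 0.01, 0.85]
[[-0.0, 2.0, -0.0, -4.7], [-0.1, 2.0, -0.0, -3.8], [-0.1, 2.0, -0.0, -3.8], [-0.1, 2.0, -0.0, -3.8], [0.1, 2.0, -0.0, -3.8], [0.1, 2.0, -0.0, -3.8], [0.1, 2.0, -0.0, -3.8], [0.1, 2.0, -0.0, -3.8], [0.0, 2.0, -0.0, -0.3], [-0.0, 2.0, -0.0, -0.0]]
```

Call:
apply_moves([
  [[0,2,0,-4.7],[-0.1,2,0,-3.8],[-0.1,2,0,-3.8],[-0.1,2,0,-3.8],[0.1,2,0,-3.8],[0.1,2,0,-3.8],[0.1,2,0,-3.8],[0.1,2,0,-3],[0,2,0,0],[0,0,0,0]],
])

```text
clock: 12.3
eef_pos: [0.5666, -0.015, 0.2093]
tool_rot: [0.812, 0.584, -0.002, -0.007]
ft_force: [1.2, 0.1, -1.1]
grip_width: 0.0089
```

```bash
python3 -c "
from plan import *
slide(.003)"
```

```text
s 0.1183 lat(left+) 0.61 mm yaw err -0.6
F fwd 1.2 left 0.5 up -1.1
now [ 0.5666 -0.015   0.2093] 71.5 F [ 1.2  0.1 -1.1] T [0.   0.03 0.01] w 0.0089 t 12.3 q [-0.03, 0.4, 0.13, 1.31, 0.01, 0.29]
[[-0.1, 3.1, -0.1, -0.6], [-0.2, 3.0, -0.1, -0.0], [-0.2, 3.0, -0.1, -0.0], [-0.2, 3.0, -0.1, -0.0], [0.0, 3.0, -0.0, -0.0], [-0.0, 3.0, -0.0, -0.0], [0.0, 3.0, -0.0, -0.0], [0.0, 3.0, -0.0, -0.0], [-0.0, 3.0, -0.0, -0.0], [0.0, 3.0, -0.0, -0.0]]
```

Call:
apply_moves([
  [[-0.1,3,-0.1,-0.6],[-0.2,3,-0.1,0],[-0.2,3,-0.1,0],[-0.2,3,-0.1,0],[0,3,0,0],[0,3,0,0],[0,3,0,0],[0,3,0,0],[0,2,0,0],[0,0,0,0]],
])

```text
clock: 13.3
eef_pos: [0.5934, -0.0241, 0.2092]
tool_rot: [0.809, 0.588, -0.002, -0.007]
ft_force: [0.5, 0.2, -0.7]
grip_width: 0.0088
```

```bash
python3 -c "
from plan import *
slide(.002)"
```

```text
s 0.1465 lat(left+) 0.24 mm yaw err -0.1
F fwd 0.4 left 0.3 up -0.7
now [ 0.5934 -0.0241  0.2092] 72.0 F [ 0.5  0.2 -0.7] T [ 0.05 -0.07 -0.02] w 0.0088 t 13.3 q [-0.04, 0.46, 0.21, 1.34, 0.01, 0.27]
[[-0.1, 2.1, -0.1, -0.1], [-0.1, 2.0, -0.1, -0.0], [-0.1, 2.0, -0.1, -0.0], [-0.1, 2.0, -0.1, -0.0], [0.0, 2.0, -0.0, -0.0], [0.0, 2.0, -0.0, -0.0], [0.0, 2.0, -0.0, -0.0], [-0.0, 2.0, -0.0, -0.0], [0.0, 2.0, -0.0, -0.0], [-0.0, 2.0, -0.0, 0.4]]
```

Bend 1 is passed with almost no force. I'll probe the side play gently here to check the rod model.

Call:
apply_moves([
  [[0,0,0,0],[0.5,0,0,0],[0.5,0,0,0],[0.5,0,0,0],[0.5,0,0,0],[0.5,0,0,0],[0.5,0,0,0],[0.5,0,0,0],[0.5,0,0,0],[0,0,0,0]],
])

```text
clock: 14.3
eef_pos: [0.5943, -0.0202, 0.2093]
tool_rot: [0.809, 0.588, -0.003, -0.007]
ft_force: [0.0, 0.9, -1.1]
grip_width: 0.0086
```

Call:
apply_moves([
  [[-0.7,0,0,0],[-0.7,0,0,0],[-0.7,0,0,0],[-0.7,0,0,0],[-0.7,0,0,0],[-0.5,0,0,0],[-0.5,0,0,0],[-0.5,0,0,0],[-0.5,0,0,0],[-0.5,0,0,0]],
])

```text
clock: 15.3
eef_pos: [0.5929, -0.0244, 0.2093]
tool_rot: [0.809, 0.588, -0.001, -0.009]
ft_force: [0.8, 2.7, -1.9]
grip_width: 0.0091
```

```bash
python3 -c "
from plan import *
slide(.002)"
```

```text
s 0.1460 lat(left+) -0.20 mm yaw err -0.1
F fwd -0.0 left 2.8 up -1.9
now [ 0.5929 -0.0244  0.2093] 72.0 F [ 0.8  2.7 -1.9] T [ 0.58 -0.24 -0.01] w 0.0091 t 15.3 q [-0.05, 0.45, 0.21, 1.34, 0.01, 0.27]
[[0.1, 1.9, -0.1, -0.1], [0.0, 2.0, -0.1, -0.0], [0.0, 2.0, -0.1, -0.0], [0.0, 2.0, -0.1, -0.0], [0.0, 2.0, -0.0, -0.0], [0.0, 2.0, -0.0, -0.0], [-0.0, 2.0, -0.0, -0.0], [0.0, 2.0, -0.0, -0.0], [0.0, 2.0, -0.0, -0.0], [-0.0, 2.0, -0.0, -0.0]]
```

The rod sits about 2 mm left of the model here. That fits a pure calibration offset of roughly (−1.4, +2.1) mm, the same direction as the wrist view of the post, so I'll update the model.

```bash
sed -i 's/^PR=.*/PR=[.5200,.0910,-1.2842,-.0755,-.0037]/' plan.py; python3 -c "
from plan import *
print(locate(np.array([.5347,.0404]))[:2]); slide(.0022)"
```

```text
(np.float64(0.052750000000000005), np.float64(-0.00020365403596307721))
s 0.1475 lat(left+) -2.20 mm yaw err -0.1
F fwd -0.0 left 2.8 up -1.9
now [ 0.5929 -0.0244  0.2093] 72.0 F [ 0.8  2.7 -1.9] T [ 0.58 -0.24 -0.01] w 0.0091 t 15.3 q [-0.05, 0.45, 0.21, 1.34, 0.01, 0.27]
[[0.6, 2.3, -0.1, -0.1], [0.6, 2.2, -0.1, -0.0], [0.6, 2.2, -0.1, -0.0], [0.6, 2.2, -0.1, -0.0], [0.0, 2.2, -0.0, -0.0], [0.0, 2.2, -0.0, -0.0], [0.0, 2.2, -0.0, -0.0], [0.0, 2.2, -0.0, -0.0], [-0.0, 2.2, -0.0, 1.9], [-0.1, 2.2, -0.0, 4.2]]
```

Call:
apply_moves([
  [[0.8,0,-0.1,0],[0.8,0.5,-0.1,0],[0.6,2,-0.1,0],[0.2,2,-0.1,0],[0,2,0,0],[0,2,0,0],[0,2,0,0],[0,2,0,0],[0,2,0,0],[0,0,0,0]],
])

```text
clock: 16.3
eef_pos: [0.6083, -0.0288, 0.2093]
tool_rot: [0.809, 0.588, -0.002, -0.007]
ft_force: [-0.3, 0.3, -1.6]
grip_width: 0.009
```

```bash
python3 -c "
from plan import *
slide(.002)"
```

```text
s 0.1635 lat(left+) -1.62 mm yaw err -0.1
F fwd -0.3 left 0.2 up -1.6
now [ 0.6083 -0.0288  0.2093] 72.0 F [-0.3  0.3 -1.6] T [-0.03 -0.03  0.06] w 0.009 t 16.3 q [-0.05, 0.49, 0.26, 1.36, 0.01, 0.26]
[[0.4, 2.1, -0.1, -0.1], [0.4, 2.0, -0.1, 2.3], [0.3, 2.0, -0.1, 3.8], [0.3, 2.0, -0.1, 3.8], [-0.1, 2.0, -0.0, 3.8], [-0.1, 2.0, -0.0, 3.8], [-0.1, 2.0, -0.0, 3.8], [-0.1, 2.0, -0.0, 3.8], [-0.1, 2.0, -0.0, 3.8], [-0.1, 2.0, -0.0, 3.8]]
```

Call:
apply_moves([
  [[1,0,-0.1,0],[0.8,1,-0.1,0],[0.5,2,-0.1,1.5],[0.3,2,-0.1,3],[0.2,2,0,3.8],[0,2,0,3.8],[0,2,0,3.8],[0,2,0,3.8],[0,1,0,1.5],[0,0,0,0]],
])

```text
clock: 17.3
eef_pos: [0.623, -0.0322, 0.2096]
tool_rot: [0.908, 0.419, -0.004, -0.006]
ft_force: [0.7, 0.2, -0.4]
grip_width: 0.0087
```

```bash
python3 -c "
from plan import *
slide(.002)"
```

```text
s 0.1780 lat(left+) 1.95 mm yaw err -0.2
F fwd 0.4 left 0.6 up -0.4
now [ 0.623  -0.0322  0.2096] 49.5 F [ 0.7  0.2 -0.4] T [-0.01 -0.04 -0.02] w 0.0087 t 17.3 q [-0.06, 0.52, 0.31, 1.38, 0.01, 0.65]
[[-0.5, 2.2, -0.0, 3.6], [-0.6, 2.1, -0.0, 3.8], [-0.6, 2.0, -0.0, 3.8], [-0.6, 2.0, -0.0, 3.8], [-0.1, 2.0, -0.0, 3.8], [-0.1, 2.0, -0.0, 3.8], [-0.1, 2.0, -0.0, 3.8], [-0.1, 2.0, -0.0, 3.8], [-0.1, 2.0, -0.0, 3.8], [-0.1, 2.0, -0.0, 3.5]]
```

Call:
apply_moves([
  [[-0.8,0.5,0,1.5],[-0.7,1.5,0,3],[-0.5,2,0,3.8],[-0.4,2,0,3.8],[-0.2,2,0,3.8],[-0.1,2,0,3.8],[-0.1,2,0,3.8],[-0.1,1,0,1.5],[0,0,0,0],[0,0,0,0]],
])

```text
clock: 18.3
eef_pos: [0.6285, -0.0446, 0.2098]
tool_rot: [0.979, 0.203, -0.005, -0.005]
ft_force: [0.3, 0.6, -0.7]
grip_width: 0.009
```

```bash
python3 -c "
from plan import *
slide(.002)"
```

```text
s 0.1910 lat(left+) -1.20 mm yaw err -1.5
F fwd -0.4 left 0.5 up -0.7
now [ 0.6285 -0.0446  0.2098] 23.4 F [ 0.3  0.6 -0.7] T [ 0.06 -0.1   0.01] w 0.009 t 18.3 q [-0.07, 0.53, 0.33, 1.39, 0.01, 1.09]
[[0.3, 1.9, -0.0, 2.3], [0.2, 2.0, -0.0, 3.8], [0.2, 2.0, -0.0, 3.8], [0.3, 2.0, -0.0, 1.6], [0.0, 2.0, -0.0, -0.0], [-0.0, 2.0, -0.0, -0.0], [0.0, 2.0, -0.0, -0.0], [0.0, 2.0, -0.0, -0.0], [0.0, 2.0, -0.0, -0.0], [0.0, 2.0, -0.0, -0.0]]
```

Call:
apply_moves([
  [[0.4,1,0,1.5],[0.3,2,0,3.5],[0.2,2,0,3.8],[0.2,2,0,2.2],[0,2,0,0],[0,2,0,0],[0,2,0,0],[0,1,0,0],[0,0,0,0],[0,0,0,0]],
])

```text
clock: 19.3
eef_pos: [0.6328, -0.0584, 0.2095]
tool_rot: [0.995, 0.104, -0.006, -0.005]
ft_force: [-0.6, -0.0, -1.5]
grip_width: 0.0088
```

```bash
python3 -c "
from plan import *
slide(.002)"
```

```text
s 0.2057 lat(left+) -0.56 mm yaw err 0.0
F fwd -0.1 left -0.6 up -1.5
now [ 0.6328 -0.0584  0.2095] 11.9 F [-0.6 -0.  -1.5] T [-0.06  0.02 -0.01] w 0.0088 t 19.3 q [-0.1, 0.54, 0.35, 1.4, 0.01, 1.27]
[[0.1, 2.0, -0.1, 0.0], [0.1, 2.0, -0.1, -0.0], [0.1, 2.0, -0.1, -0.0], [0.1, 2.0, -0.1, -0.0], [0.0, 2.0, -0.0, -0.0], [-0.0, 2.0, -0.0, -0.0], [0.0, 2.0, -0.0, -0.0], [0.0, 2.0, -0.0, -0.0], [0.0, 2.0, -0.0, -0.0], [-0.0, 2.0, -0.0, -0.0]]
```

Call:
apply_moves([
  [[0.1,2,-0.1,0],[0.1,2.5,-0.1,0],[0.1,2.5,-0.1,0],[0.1,2.5,0,0],[0,2.5,0,0],[0,2.5,0,0],[0,2.5,0,0],[0,2.5,0,0],[0,1,0,0],[0,0,0,0]],
])

```text
clock: 20.3
eef_pos: [0.6379, -0.0803, 0.2095]
tool_rot: [0.995, 0.104, -0.006, -0.005]
ft_force: [1.2, 0.1, -1.8]
grip_width: 0.0091
```

```bash
python3 -c "
from plan import *
slide(.002)
for n in ('top','side'): snap(n,n+'2')
im=cv2.resize(load('side2')['color'][140:260,240:390],None,fx=5,fy=5,interpolation=cv2.INTER_CUBIC)
cv2.imwrite('pics/s2.png',im[:,:,::-1])"
```

```text
s 0.2282 lat(left+) -0.13 mm yaw err 0.0
F fwd 0.1 left 1.2 up -1.8
now [ 0.6379 -0.0803  0.2095] 11.9 F [ 1.2  0.1 -1.8] T [-0.01 -0.02 -0.02] w 0.0091 t 20.3 q [-0.13, 0.56, 0.38, 1.41, 0.01, 1.23]
[[0.0, 2.0, -0.1, 0.0], [0.0, 2.0, -0.1, -0.0], [0.0, 2.0, -0.1, -0.0], [0.0, 2.0, -0.1, -0.0], [0.0, 2.0, -0.0, -0.0], [-0.0, 2.0, -0.0, -0.0], [0.0, 2.0, -0.0, -0.0], [0.0, 2.0, -0.0, -0.0], [0.0, 2.0, -0.0, -0.0], [-0.0, 2.0, -0.0, -0.0]]
```

View pics/s2.png

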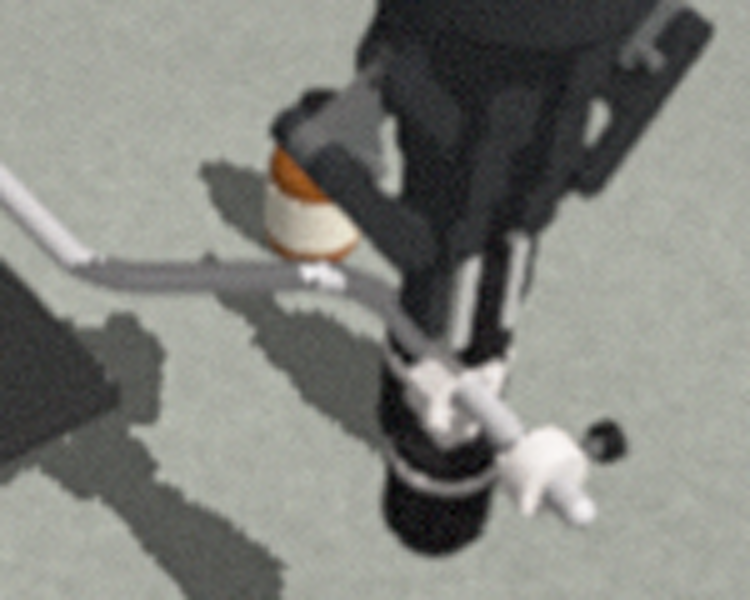

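The side crop shows the ring on the last leg with its front at about (455,405). The collar's near face is at (508,455), so some gap remains and nothing is jammed.

Call:
apply_moves([
  [[0,2,-0.1,0],[0,2,-0.1,0],[0,2,-0.1,0],[0,2,0,0],[0,2,0,0],[0,2,0,0],[0,2,0,0],[0,2,0,0],[0,1,0,0],[0,0,0,0]],
])

```text
clock: 21.4
eef_pos: [0.6417, -0.0981, 0.2096]
tool_rot: [0.995, 0.104, -0.006, -0.005]
ft_force: [0.4, -0.0, -1.7]
grip_width: 0.0092
```

Call:
apply_moves([
  [[0,0.7,0,0],[0,0.7,0,0],[0,0.7,0,0],[0,0.7,0,0],[0,0.7,0,0],[0,0.7,0,0],[0,0.7,0,0],[0,0.7,0,0],[0,0.7,0,0],[0,0,0,0]],
])

```text
clock: 22.4
eef_pos: [0.6431, -0.1045, 0.2096]
tool_rot: [0.995, 0.104, -0.006, -0.005]
ft_force: [0.3, -0.5, -2.0]
grip_width: 0.0091
```

```bash
python3 -c "
from plan import *
slide(.001)"
```

```text
s 0.2530 lat(left+) 0.01 mm yaw err 0.1
F fwd 0.5 left 0.2 up -2.0
now [ 0.6431 -0.1045  0.2096] 12.0 F [ 0.3 -0.5 -2. ] T [-0.05  0.01  0.05] w 0.0091 t 22.4 q [-0.16, 0.58, 0.41, 1.42, 0.01, 1.2]
[[-0.0, 1.0, -0.0, 0.1], [-0.0, 1.0, -0.0, -0.0], [-0.0, 1.0, -0.0, -0.0], [-0.0, 1.0, -0.0, -0.0], [0.0, 1.0, -0.0, -0.0], [-0.0, 1.0, -0.0, -0.0], [-0.0, 1.0, -0.0, -0.0], [0.0, 1.0, -0.0, -0.0], [-0.0, 1.0, -0.0, -0.0], [-0.0, 1.0, -0.0, -0.0]]
```

Call:
apply_moves([
  [[0,0.6,0,0],[0,0.6,0,0],[0,0.6,0,0],[0,0.6,0,0],[0,0.6,0,0],[0,0.6,0,0],[0,0.6,0,0],[0,0.6,0,0],[0,0.6,0,0],[0,0.6,0,0]],
])

```text
clock: 23.4
eef_pos: [0.6441, -0.1089, 0.2095]
tool_rot: [0.994, 0.105, -0.007, -0.007]
ft_force: [-0.0, 2.5, -0.6]
grip_width: 0.0093
```

Call:
apply_moves([
  [[0,0.6,0,0],[0,0.6,0,0],[0,0.6,0,0],[0,0.6,0,0],[0,0.6,0,0],[0,0.6,0,0],[0,0.6,0,0],[0,0.6,0,0],[0,0.6,0,0],[0,0.6,0,0]],
])

```text
clock: 24.4
eef_pos: [0.6442, -0.1094, 0.2095]
tool_rot: [0.994, 0.107, -0.008, -0.012]
ft_force: [-2.3, 4.8, 0.1]
grip_width: 0.0088
```

Contact with the stop: motion stalled with about 5 N backwards. I'll ease off a touch, lower the ring onto the rod and open part way.

Call:
apply_moves([
  [[0,-0.3,0.4,0],[0,0,0.6,0],[0,0,0.6,0],[0,0,0,0],[0,0,0,0],[0,0,0,0],[0,0,0,0],[0,0,0,0],[0,0,0,0],[0,0,0,0]],
])

```text
clock: 25.4
eef_pos: [0.6443, -0.1092, 0.2085]
tool_rot: [0.994, 0.107, -0.007, -0.012]
ft_force: [-1.2, 4.2, 0.6]
grip_width: 0.009
```

Call:
apply_moves([
  [[0,0,0,0],[0,0,0,0],[0,0,0,0],[0,0,0,0],[0,0,0,0],[0,0,0,0],[0,0,0,0],[0,0,0,0],[0,0,0,0],[0,0,0,0]],
], hand=-0.3)

```text
clock: 26.4
eef_pos: [0.6458, -0.1142, 0.2092]
tool_rot: [0.994, 0.105, -0.005, -0.007]
ft_force: [0.4, -0.0, 0.7]
grip_width: 0.0297
```

```bash
python3 -c "
from plan import *
slide(.001)
w=snap('side','side3')['color']
v=snap('wrist','w3')['color']
im=cv2.resize(w[150:270,260:380],(400,400),interpolation=cv2.INTER_CUBIC)
cv2.imwrite('pics/s3.png',np.hstack([im,cv2.resize(v[150:350,150:350],(400,400),interpolation=cv2.INTER_CUBIC)])[:,:,::-1])"
```

```text
s 0.2630 lat(left+) 0.61 mm yaw err 0.2
F fwd 0.1 left 0.4 up 0.7
now [ 0.6458 -0.1142  0.2092] 12.1 F [ 0.4 -0.   0.7] T [ 0.02  0.05 -0.02] w 0.0297 t 26.4 q [-0.18, 0.59, 0.43, 1.43, 0.01, 1.18]
[[-0.2, 0.9, -0.2, 0.2], [-0.2, 1.0, -0.2, -0.0], [-0.2, 1.0, -0.2, -0.0], [-0.2, 1.0, -0.2, -0.0], [-0.0, 1.0, -0.0, -0.0], [0.0, 1.0, -0.0, -0.0], [-0.0, 1.0, -0.0, -0.0], [0.0, 1.0, -0.0, -0.0], [-0.0, 1.0, -0.0, -0.0], [-0.0, 1.0, -0.0, -0.0]]
```

View pics/s3.png

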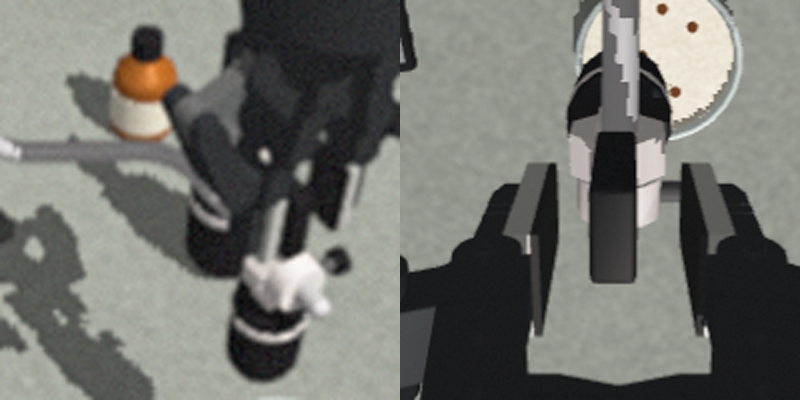

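The wrist crop shows the tab free between the fingers, with the ring's edge at y≈180 directly against the collar. The thumb screw is at right, below the finger. Now I'll go straight up.

Call:
apply_moves([
  [[0,0,0,0],[0,0,-3,0],[0,0,-6,0],[0,0,-8,0],[0,0,-8,0],[0,0,-8,0],[0,0,-8,0],[0,0,-8,0],[0,0,0,0],[0,0,0,0]],
])

```text
clock: 27.5
eef_pos: [0.6472, -0.115, 0.2646]
tool_rot: [0.994, 0.105, -0.004, -0.007]
ft_force: [0.4, 0.0, -0.5]
grip_width: 0.0299
```

```bash
python3 -c "
from plan import *
rows([])
w=snap('side','side4')['color']
v=snap('wrist','w4')['color']
im=cv2.resize(w[185:265,290:370],(400,400),interpolation=cv2.INTER_CUBIC)
cv2.imwrite('pics/s4.png',np.hstack([im,cv2.resize(v[190:310,200:320],(400,400),interpolation=cv2.INTER_CUBIC)])[:,:,::-1])"
```

```text
now [ 0.6472 -0.115   0.2646] 12.1 F [ 0.4  0.  -0.5] T [-0.02 -0.01  0.03] w 0.0299 t 27.5 q [-0.18, 0.58, 0.56, 1.56, 0.01, 1.18]
[]
```

View pics/s4.png

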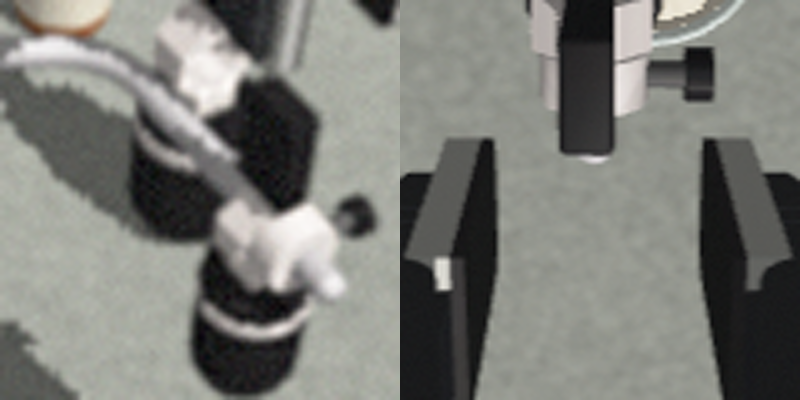

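The crops show the carrier hanging upright with its ring flush against the collar: no gap at the edge, y≈52 in the wrist crop. The fingers are clear. I'll wait, check that it is still, then hand in.

Call:
apply_moves([
  [[0,0,-3,0],[0,0,-3,0],[0,0,-3,0],[0,0,0,0],[0,0,0,0],[0,0,0,0],[0,0,0,0],[0,0,0,0],[0,0,0,0],[0,0,0,0]],
])

```text
clock: 28.6
eef_pos: [0.6464, -0.1149, 0.2722]
tool_rot: [0.994, 0.105, -0.006, -0.007]
ft_force: [-0.3, 0.3, 0.3]
grip_width: 0.0301
```

```bash
python3 -c "
from plan import *
rows([])
r=np.s_[220:265,325:365]
f=lambda n:snap('side',n)['color'].astype(float)[r].mean(2)
a=load('side4')['color'].astype(float)[r].mean(2); b=f('side5'); c=f('side6')
print('shift 4-5',cv2.phaseCorrelate(a,b),'5-6',cv2.phaseCorrelate(b,c))
workorder.job_done()"
```

```text
now [ 0.6464 -0.1149  0.2722] 12.1 F [-0.3  0.3  0.3] T [-0.01 -0.02 -0.06] w 0.0301 t 28.6 q [-0.18, 0.58, 0.58, 1.58, 0.01, 1.18]
[]
shift 4-5 ((-0.04913606527814807, 0.6021535204690132), 0.9650569081419065) 5-6 ((0.028630911294623473, 0.48291615653438313), 0.9775425153694218)
the job is handed in; nothing more can be done
```

I pinched the camera's tab, slid it along the rod round both bends, and felt it up against the stop collar. Then I let go, backed the arm off upwards, and handed the job in at about 28.7 s. No verdict is reported, so the result rests on the checks below.

- **Forces:** every wrist reading was about 5.5 N or less, with the peak at the stop. I only read it at the end of each call, so brief peaks in between went unseen.
- **Rod fit:** a gentle side probe between the bends showed the rod about 2 mm off my first model. I corrected for that before the second bend.
- **Final position:** the last pictures I viewed, one call before hand-in, showed the ring flush against the collar with no visible gap. The carrier was hanging upright and the fingers were clear of it. I did not measure the gap in numbers.
- **Other items:** nothing suggested the dish, bottle or phone had moved, but I did not measure them again.
- **Disagreements:** when the fingers opened, the arm sprang forward about 5 mm, with no visible effect on the ring. My last stillness check read about 0.5 px of vertical shift both over 1 s and over 0.05 s. Because the two readings match, I take it as an offset of the method (the crop had an odd number of rows). I handed in within the same script, so I could not confirm that beforehand.

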